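Make up two microscope optics kits

TASK

Make up the two microscope kits from the parts standing on the bench: the longest objective, the oil bottle and the condenser lens go into the tray with three compartments, and the shortest objective and the eyepiece go into the tray with two. Stand every part upright, the same way up as now, on the floor of a compartment, one part to a compartment (any compartment of its tray). Leave the middle-length objective standing where it is.

Things in the scene. Friction and masses are not known exactly. Their poses are not given: they have to be found in the camera images.
- long_objective_c (a point): The longest objective: a steel barrel 32 mm in diameter and 42 mm high with a nose above it that tapers to a 10 mm tip; 66 mm high in all, about 140 g. The point is at its centre, half-way up; z is up along its axis. Loose, stands upright on its flat foot at the start. 
- medium_objective_c (a point): The middle-length objective, which is to be left alone: a steel barrel 28 mm in diameter and 32 mm high, then a nose that tapers to a 17 mm tip with a dark lens; 46 mm high in all, about 100 g. The point is at its centre, half-way up; z is up along its axis. Loose, stands upright on its flat foot at the start. 
- short_objective_c (a point): The shortest objective: a plain steel cylinder 38 mm in diameter, 34 mm high, flat on top with a 26 mm dark lens; about 120 g. The point is at its centre, half-way up; z is up along its axis. Loose, stands upright on its flat foot at the start. 
- oil_bottle_c (a point): The oil bottle (closed): amber glass, 30 mm in diameter up to 42 mm high, then a narrow neck and a white cap 20 mm in diameter; 62 mm high in all, about 50 g. The point is at its centre, half-way up; z is up along its axis. Loose, stands upright on its flat foot at the start. 
- eyepiece_c (a point): The eyepiece: black cylinder 36 mm in diameter from 10 mm to 42 mm (its top), on an aluminium foot 32 mm in diameter and 10 mm high; glass lens on top; 42 mm high in all, about 80 g. The point is at its centre, half-way up; z is up along its axis. Loose, stands upright on its flat foot at the start. 
- condenser_c (a point): The condenser lens: a wide, squat aluminium cylinder 48 mm in diameter and 32 mm high with a shallow glass dome 28 mm wide on top; 36 mm high in all, about 160 g. The point is at its centre, half-way up; z is up along its axis. Loose, stands upright on its flat foot at the start. 
- three_tray: White tray with three compartments in one row, 226 x 78 mm, compartment centres at x = -74, 0 and +74 mm. Origin: centre of its underside, on the bench; x runs along the row, z up. Compartments 70 x 70 mm inside, walls 4 mm; floor 3 mm and wall tops 10 mm above the bench. Fixed to the bench, empty at the start; left or right of the parts, its row running roughly away from the robot.
- two_tray: White tray with two compartments in one row, 152 x 78 mm, compartment centres at x = -37 and +37 mm. Origin: centre of its underside, on the bench; x runs along the row, z up. Compartments 70 x 70 mm inside, walls 4 mm; floor 3 mm and wall tops 10 mm above the bench. Fixed to the bench, empty at the start; left or right of the parts, its row running roughly away from the robot.
Not all that is in view belongs to the job. What is shaped like the part that bears condenser_c but blue or red is not meant.

How it is judged (in metres and radians):
At the end, for the whole second after the job is handed in: Each kit part stands in a compartment of its own in its tray: within 23 mm of the compartment's centre along and across, height within 4 mm of standing on its floor, upright within 0.12 rad, below 20 mm/s. The middle-length objective is upright, within 20 mm of its start (y of long_objective_c in the frame of three_tray between -0.023 and 0.023 m and z of long_objective_c in the frame of three_tray between 0.032 and 0.04 m and angle between each of long_objective_c, oil_bottle_c, condenser_c, short_objective_c, eyepiece_c, medium_objective_c's own z axis and vertical below 0.12 rad and linear speed of each of long_objective, oil_bottle, condenser, short_objective, eyepiece below 0.02 m/s and y of oil_bottle_c in the frame of three_tray between -0.023 and 0.023 m and z of oil_bottle_c in the frame of three_tray between 0.03 and 0.038 m and y of condenser_c in the frame of three_tray between -0.023 and 0.023 m and z of condenser_c in the frame of three_tray between 0.017 and 0.025 m and ((x of long_objective_c in the frame of three_tray between -0.097 and -0.051 m and x of oil_bottle_c in the frame of three_tray between -0.023 and 0.023 m and x of condenser_c in the frame of three_tray between 0.051 and 0.097 m) or (x of long_objective_c in the frame of three_tray between -0.097 and -0.051 m and x of oil_bottle_c in the frame of three_tray between 0.051 and 0.097 m and x of condenser_c in the frame of three_tray between -0.023 and 0.023 m) or (x of long_objective_c in the frame of three_tray between -0.023 and 0.023 m and x of oil_bottle_c in the frame of three_tray between -0.097 and -0.051 m and x of condenser_c in the frame of three_tray between 0.051 and 0.097 m) or (x of long_objective_c in the frame of three_tray between -0.023 and 0.023 m and x of oil_bottle_c in the frame of three_tray between 0.051 and 0.097 m and x of condenser_c in the frame of three_tray between -0.097 and -0.051 m) or (x of long_objective_c in the frame of three_tray between 0.051 and 0.097 m and x of oil_bottle_c in the frame of three_tray between -0.097 and -0.051 m and x of condenser_c in the frame of three_tray between -0.023 and 0.023 m) or (x of long_objective_c in the frame of three_tray between 0.051 and 0.097 m and x of oil_bottle_c in the frame of three_tray between -0.023 and 0.023 m and x of condenser_c in the frame of three_tray between -0.097 and -0.051 m)) and y of short_objective_c in the frame of two_tray between -0.023 and 0.023 m and z of short_objective_c in the frame of two_tray between 0.016 and 0.024 m and y of eyepiece_c in the frame of two_tray between -0.023 and 0.023 m and z of eyepiece_c in the frame of two_tray between 0.02 and 0.028 m and ((x of short_objective_c in the frame of two_tray between -0.06 and -0.014 m and x of eyepiece_c in the frame of two_tray between 0.014 and 0.06 m) or (x of short_objective_c in the frame of two_tray between 0.014 and 0.06 m and x of eyepiece_c in the frame of two_tray between -0.06 and -0.014 m)) and distance of medium_objective_c from where it was at the start of the episode below 0.02 m); the robot touches nothing.
It fails at once if the middle-length objective is moved more than 20 mm or tipped (distance of medium_objective_c from where it was at the start of the episode above 0.02 m or angle between medium_objective_c's own z axis and vertical above 0.35 rad).
It also fails if it takes over 128 s, if anything falls off the work surface, if the arm or the gripper's body presses on something with over 40 N, if the wrist force passes 120 N, or if a joint passes its speed limit or range.

ROBOT

A 6-joint arm with a two-finger parallel gripper is mounted at the origin on the work surface. World frame = base frame: x ahead of the robot, y to its left, z up, the work surface at z = 0. Lengths are in mm, angles in degrees, forces in N, time in s.
With the tool pointing down it reaches from about 375 to 900 mm from the base axis. Payload 3.1 kg.
Tool frame: the origin (TCP) lies midway between the tips of the shut fingers; the grasp point (between the pads) lies 19 mm behind it; z points along the fingers, y is the direction in which the jaws open and shut (so a half turn about z gives the same grasp; the last joint's range is limited). The gripper opens to 85 mm and grips with 20 to 120 N. Pads are 22 mm wide; open, the fingers measure 114 mm over their backs; the gripper's body (76 mm by 85 mm) begins 54 mm behind the grasp point. The pads swing forward as they close: fully open they stand 13 mm farther back than shut.
Start: joints at [57.897, 30.224, 82.088, -0, 67.689, -10.227], TCP at [232.828, 579.99, 231.31] pointing down, gripper open.
Joint ranges: [-176.69, 176.69], [-43.24, 126.21], [12.49, 139.97], [-82, 262], [0, 151.66], [-163.58, 163.58]. Speed limits (degrees/s): [159.86, 159.86, 180, 180, 180, 180].

INTERFACE

Orientations are given as a 3x3 rotation matrix whose columns are the frame's x, y, z axes.
In Python, from plant import arm, imaging, job_done, models gives the robot as it stands. The module is installed in compiled form; this text tells all that it offers.
- The arm moves only by the tool carry_out, never from a script. Its argument "series" is a list of rows, each a list of 7 numbers: the shift along the tool's x, y, z in mm, then the turn, a rotation vector about the tool's x, y, z in degrees, then the closure in counts, from 0 (fully open) to 255 (shut). A call has 1 to 5 rows; each row is the pose to reach, as a shift and turn from the pose commanded when the call began, along the tool's axes at that moment; what a row does not reach only later rows make up. A row lasts 1/8 s, in which the tool goes at most 62.5 mm and 10.7 degrees, less where a joint would pass 70% of its speed; a pose out of reach is approached as far as the arm can. A call with a gripper value outside its range is refused whole. The fingers move at their own pace and stop on an object; the grip force is fixed at half the most. Time passes only in rows, so rows that repeat a pose let the fingers close. It gives the time, the measured TCP pose, the force and the opening at its end, in the units of the state.
- arm.observe(): the state, without advancing time (a new reading comes with each control period).
- imaging.get_image(name): name is "scene" or "top" or "wrist"; returns a dict with "color" (400x640x3 uint8, red, green, blue), "fx", "fy", "cx", "cy" (pixels), "view" (4x4, takes a point from world to camera coordinates). Camera axes: x right, y up, looking along -z (the intrinsics and any distortion apply to the point x, -y, -z); pixel columns grow to the right and rows downward; lengths in mm; the calibration is good to about 2 mm. A picture is of the moment at which its call begins. There is no depth.
- job_done(): hands the job in, once; it reports no verdict.
Trained networks look in the newest picture that a camera, given by its name, has taken for a name from the list of things; names that differ only in an ending like _2 or _b are one class to them, and where a whole thing is asked for, a point or a joint stands for the part that bears it (a point fixed in the world has none). Each returns a list of dicts, best first, with "conf" (0 to 1); they miss things now and then, are a little off and sometimes report something else, mostly with a low value. They report only what shows in the picture. A call takes as long as a camera call. They do not tell look-alikes from the thing itself.
- models.spot_in(camera, name): "location" ([x, y, z] in mm, in the coordinates of the camera as it stood for that picture, good to about 4 mm: the middle of the surface that is visible of it).
The state is a dict: "t": time; "joints": joint angles; "qvel": joint speeds; "joint_efforts": joint torques, N m; "position": TCP position; "tcp_rot": TCP orientation; "ft_force": force on the tool from outside, world axes, zero at the start; "torque": the same for the moment, N m; "gripper_width": finger opening in mm.
Only numpy, scipy, OpenCV 4.12 (cv2) and the standard library are available. Lean on these libraries where they do the work, as an engineer would, in place of code of your own. Each camera call takes 0.05 s, during which the arm holds its last target.

## Working session

There is one attempt and no reset: what is moved stays moved. The work goes in short steps, Python scripts to look and compute and a tool call to move; the robot and the scene stay as the last step left them, time stands still between calls to the robot, and variables do not carry over. Pictures are saved under pics/ and viewed, and the job is handed in when it is done.

Besides the shell and the picture viewer there is one more tool, called after "Call:" as name(argument=value, ...) on one line, values as JSON. carry_out: Moves the arm, as the interface text tells. Its arguments: {"type":"object","properties":{"series":{"type":"array","items":{"type":"array","items":{"type":"number"}}}},"required":["series"]}

```bash
mkdir -p pics
cat > h.py <<'E'
import numpy as np, cv2
from plant import arm, imaging, job_done, models
def pic(n,f):
    d=imaging.get_image(n); cv2.imwrite('pics/'+f,d['color'][:,:,::-1]); return d
def ray(d,u,v):
    V=np.array(d['view']);R=V[:3,:3];t=V[:3,3]
    c=np.array([(u-d['cx'])/d['fx'],-(v-d['cy'])/d['fy'],-1.]);return -R.T@t,R.T@c
def atz(d,u,v,z):
    o,r=ray(d,u,v);return o+r*(z-o[2])/r[2]
def proj(d,p):
    V=np.array(d['view']);c=V[:3,:3]@np.array(p)+V[:3,3]
    return d['cx']+d['fx']*c[0]/-c[2], d['cy']-d['fy']*c[1]/-c[2]
def world(d,p):
    V=np.array(d['view']);return V[:3,:3].T@(np.array(p)-V[:3,3])
E
python3 - <<'E'
from h import *
np.set_printoptions(precision=1,suppress=True)
for n in['scene','top']:
    d=pic(n,n+'0.png');print(n,{k:d[k] for k in d if k not in('color','view')},np.array(d['view']))
    for k in['long_objective_c','medium_objective_c','short_objective_c','oil_bottle_c','eyepiece_c','condenser_c','three_tray','two_tray']:
        for r in models.spot_in(n,k)[:4]:
            w=world(d,r['location']);print(k,round(r['conf'],2),w,np.round(proj(d,w)))
s=arm.observe();print(s['t'],s['position'],s['tcp_rot'],s['gripper_width'],s['ft_force'])
E
```

```text
scene {'fx': 381.588849316238, 'fy': 381.588849316238, 'cx': 319.0992066331564, 'cy': 202.95115682226205} [[   -0.7     0.7     0.    406.9]
 [   -0.4    -0.4     0.8   226.5]
 [    0.6     0.5     0.6 -1163.6]
 [    0.      0.      0.      1. ]]
long_objective_c 0.7 [653.4  -1.6  36.4] [302. 211.]
medium_objective_c 0.79 [466.2  -6.1  29.4] [359. 177.]
short_objective_c 0.56 [491.  136.4  28.5] [407. 208.]
oil_bottle_c 0.63 [ 655.6 -100.6   32.7] [268. 194.]
oil_bottle_c 0.54 [ 536.2 -298.3    1.2] [252. 157.]
oil_bottle_c 0.24 [ 468.8 -116.4   25.2] [322. 163.]
eyepiece_c 0.59 [ 468.6 -116.5   25.3] [322. 163.]
condenser_c 0.91 [678.3 212.3  30. ] [387. 275.]
condenser_c 0.74 [647.4 118.4  28.2] [352. 241.]
condenser_c 0.65 [766.   45.   28.3] [276. 255.]
condenser_c 0.64 [735.3 120.7  28. ] [321. 267.]
two_tray 0.9 [508.8 306.5   2.7] [482. 262.]
top {'fx': 496.3138100190586, 'fy': 496.3138100190586, 'cx': 318.57755373188127, 'cy': 199.46131092537053} [[    0.     -1.      0.    -23.9]
 [    1.      0.      0.   -597.6]
 [   -0.      0.      1.  -1294.5]
 [    0.      0.      0.      1. ]]
long_objective_c 0.62 [648.2  -7.6  51.9] [317. 179.]
medium_objective_c 0.58 [463.3  -7.2  38.1] [315. 252.]
short_objective_c 0.59 [501.9 306.2   7.1] [196. 234.]
short_objective_c 0.51 [481.1 135.9  30.7] [260. 243.]
short_objective_c 0.25 [ 646.4 -107.3   39.9] [356. 181.]
oil_bottle_c 0.49 [ 647.4 -107.7   42.3] [356. 180.]
eyepiece_c 0.71 [ 465.6 -127.8   45. ] [363. 252.]
condenser_c 0.66 [755.8  30.4  33.2] [303. 138.]
condenser_c 0.59 [671.3 200.7  29.1] [237. 169.]
condenser_c 0.55 [729.6 116.3  36. ] [269. 147.]
condenser_c 0.52 [636.2 111.7  33.6] [271. 183.]
two_tray 0.78 [502.4 309.6   5.3] [195. 234.]
0.9 [232.8 580.  231.3] [[-0.9  0.4 -0. ]
 [ 0.4  0.9  0. ]
 [ 0.   0.  -1. ]] 85.45009402696591 [-0.1  0.8 -0.2]
```

View pics/top0.png

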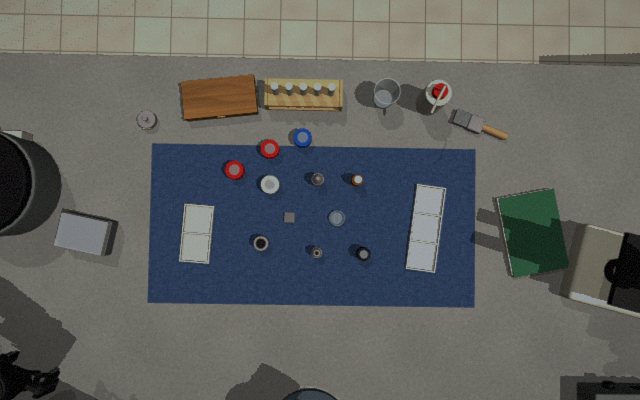

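View pics/scene0.png

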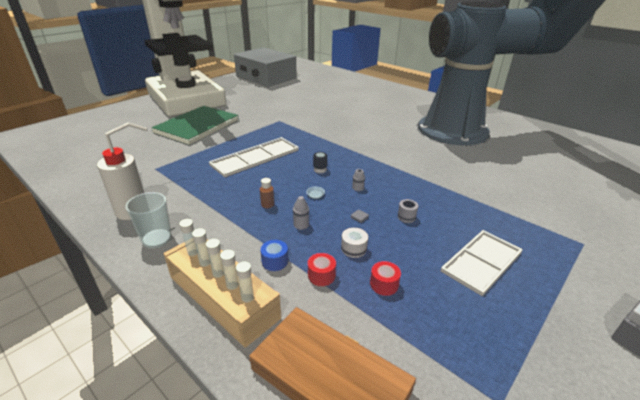

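The top view shows the silver condenser at (270,184), long objective (317,179), bottle (357,180), short objective (260,243), medium objective (316,253), eyepiece (363,254), two_tray at (197,234) and three_tray at (426,228). The red and blue look-alikes are at (234,170), (270,149) and (303,138).

Run:
```python
from h import *
im=cv2.imread('pics/top0.png')
a=cv2.resize(im[130:275,170:300],None,fx=4,fy=4,interpolation=cv2.INTER_CUBIC)
b=cv2.resize(im[165:280,295:460],None,fx=4.8,fy=4.8,interpolation=cv2.INTER_CUBIC)
cv2.imwrite('pics/ca.png',a);cv2.imwrite('pics/cb.png',b)
np.set_printoptions(precision=1,suppress=True)
d=imaging.get_image('top')
g=d['color'].astype(int)
m=((g.min(2)>130)).astype(np.uint8)
m=cv2.morphologyEx(m,cv2.MORPH_CLOSE,np.ones((3,3)))
n,l,st,c=cv2.connectedComponentsWithStats(m)
for i in range(1,n):
    x,y,w,h,A=st[i]
    if 150<x<475 and 143<y<305 and A>300:
        pts=cv2.findContours((l==i).astype(np.uint8),0,2)[0][0]
        r=cv2.minAreaRect(pts);bx=cv2.boxPoints(r);P=np.array([atz(d,u,v,8) for u,v in bx])
        e=P[1:]-P[:-1];print(A,r,P[:,:2].tolist(),P.mean(0),np.linalg.norm(e,axis=1),np.degrees(np.arctan2(e[:,1],e[:,0])))
```

```text
2419 ((425.6990661621094, 227.9498748779297), (29.045700073242188, 85.0978012084961), 7.666804790496826) [[421.50219787460367, -245.14984102956072], [643.9588877684051, -272.6502518974061], [635.0965956285287, -349.0658251011221], [412.5853771005897, -321.0923739628304]] [ 528.3 -297.     8. ] [224.2  76.9 224.3] [ -7.  -96.6 172.8]
1684 ((196.10650634765625, 233.19749450683594), (29.308982849121094, 57.62232971191406), 5.355824947357178) [[431.84933720231214, 349.02134410282486], [582.0076284126899, 339.0066432329233], [576.1888311316865, 262.4885509337868], [425.96836375068517, 272.8158152343782]] [504.  305.8   8. ] [150.5  76.7 150.6] [ -3.8 -94.3 176.1]
```

View pics/ca.png

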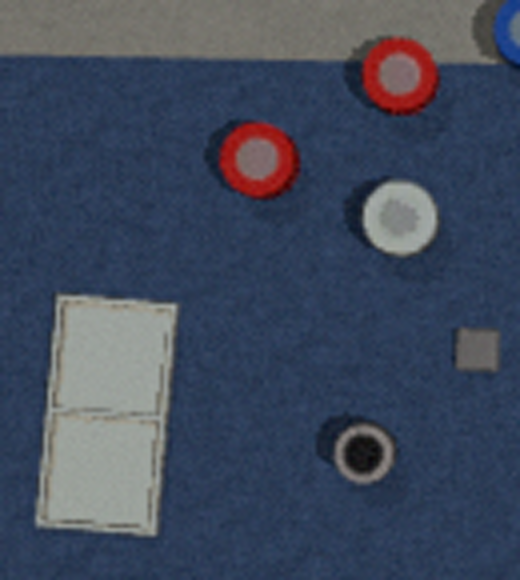

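View pics/cb.png

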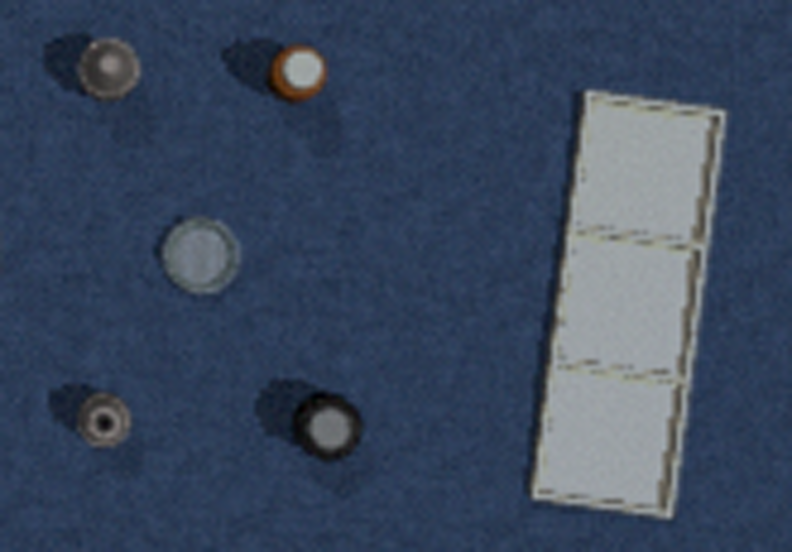

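Run:
```python
from h import *
np.set_printoptions(precision=1,suppress=True)
d=imaging.get_image('top');s=imaging.get_image('scene')
def a(U,V):return (U+.5)/4-.5+170,(V+.5)/4-.5+130
def b(U,V):return (U+.5)/4.8-.5+295,(V+.5)/4.8-.5+165
for n,p,z,o in[('cond',a(400,217),32,36),('short',a(363,453),34,34),('long',b(111,65),66,66),('longbarrel',b(109,69),42,66),('bottle',b(304,69),62,62),('bottlebody',b(299,73),42,62),('eye',b(328,427),42,42),('med',b(104,421),46,46),('petri',b(200,256),10,10),('square',a(477,350),10,10)]:
    w=atz(d,*p,z);print(n,w,'scene px top',np.round(proj(s,[w[0],w[1],o])),'foot',np.round(proj(s,[w[0],w[1],0])))
for c in[(601.7,-306),(528.3,-297),(454.9,-288),(541,303.3),(467,308.3)]:print(c,np.round(proj(s,[*c,3])))
print(np.degrees(cv2.Rodrigues(np.array(arm.observe()['tcp_rot']).T@np.diag([-1.,1,-1]))[0]).ravel())
im=cv2.imread('pics/scene0.png');cv2.imwrite('pics/cs.png',cv2.resize(im[130:300,200:530],None,fx=2.4,fy=2.4,interpolation=cv2.INTER_CUBIC))
```

```text
cond [635.2 114.2  32. ] scene px top [355. 233.] foot [354. 248.]
short [482.8 134.6  34. ] scene px top [409. 203.] foot [407. 217.]
long [649.7  -9.5  66. ] scene px top [301. 197.] foot [301. 224.]
longbarrel [649.4  -8.7  42. ] scene px top [301. 197.] foot [301. 224.]
bottle [ 649.8 -111.3   62. ] scene px top [265. 179.] foot [267. 204.]
bottlebody [ 649.1 -110.5   42. ] scene px top [266. 179.] foot [268. 204.]
eye [ 460.4 -128.8   42. ] scene px top [320. 154.] foot [320. 169.]
med [461.9  -9.3  46. ] scene px top [359. 170.] foot [358. 187.]
petri [550.2 -60.6  10. ] scene px top [316. 190.] foot [316. 194.]
square [550.2  63.8  10. ] scene px top [360. 213.] foot [360. 217.]
(601.7, -306) [230. 164.]
(528.3, -297) [255. 155.]
(454.9, -288) [278. 147.]
(541, 303.3) [473. 270.]
(467, 308.3) [492. 250.]
[ -0.   -0.  -21.9]
```

View pics/cs.png

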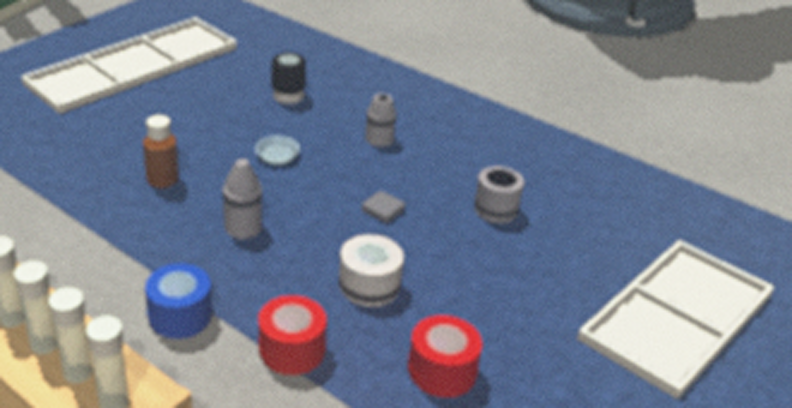

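The scene crop agrees with the projected positions (long tip at ≈(301,197), bottle cap at ≈(265,179), short objective at ≈(409,203)). First I align the tool with the world axes and head for the short objective.

Call:
carry_out(series=[[-200, -160, 45, 0, 0, -21.9, 0], [-200, -160, 45, 0, 0, -21.9, 0], [-200, -160, 45, 0, 0, -21.9, 0], [-200, -160, 45, 0, 0, -21.9, 0], [-200, -160, 45, 0, 0, -21.9, 0]])

```text
t: 1.68
position: [359.9, 354.1, 185.8]
tcp_rot: [[-1.0, 0.004, -0.001], [0.004, 1.0, -0.001], [0.001, -0.001, -1.0]]
ft_force: [-0.3, 0.3, -0.9]
gripper_width: 85.1
```

Call:
carry_out(series=[[-124, -221, 86, 0, 0, 0, 0], [-124, -221, 86, 0, 0, 0, 0], [-124, -221, 86, 0, 0, 0, 0], [-124, -221, 86, 0, 0, 0, 0], [-124, -221, 86, 0, 0, 0, 0]])

```text
t: 2.3
position: [485.0, 134.0, 99.5]
tcp_rot: [[-1.0, 0.003, 0.001], [0.003, 1.0, 0.0], [-0.001, 0.0, -1.0]]
ft_force: [0.3, 0.9, 0.1]
gripper_width: 85.3
```

Run:
```python
from h import *
np.set_printoptions(precision=1,suppress=True)
d=pic('wrist','w1.png');s=arm.observe();print(s['t'],s['position'],s['joints'],s['ft_force'])
for p in[(482.8,134.6,34),(482.8,134.6,0)]:print(np.round(proj(d,p)))
```

```text
2.35 [485.2 133.7  99.3] [  2.7  33.1 106.1  -0.   40.8 -87.1] [ 0.6 -0.7 -0.2]
[317. 206.]
[317. 193.]
```

View pics/w1.png

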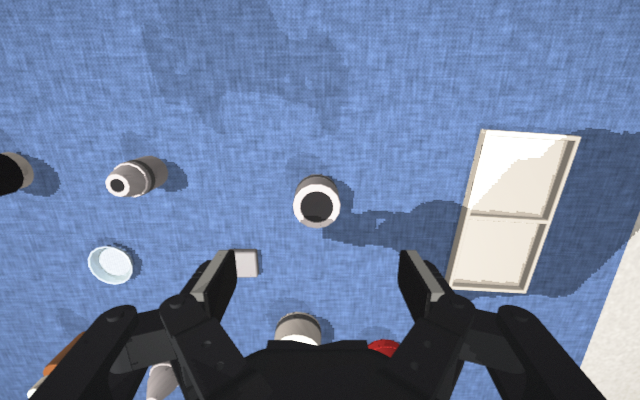

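Call:
carry_out(series=[[2, 1, 50, 0, 0, 0, 0], [2, 1, 92, 0, 0, 0, 0], [2, 1, 92, 0, 0, 0, 0], [2, 1, 92, 0, 0, 0, 255], [2, 1, 92, 0, 0, 0, 255]])

```text
t: 2.98
position: [482.1, 137.7, 10.2]
tcp_rot: [[-1.0, -0.001, 0.004], [-0.001, 1.0, 0.0], [-0.004, 0.0, -1.0]]
ft_force: [-0.2, 0.2, 0.3]
gripper_width: 51.7
```

Call:
carry_out(series=[[0, 0, 0, 0, 0, 0, 255], [0, 0, 0, 0, 0, 0, 255], [0, 0, 0, 0, 0, 0, 255], [0, 0, -5, 0, 0, 0, 255], [0, 0, -5, 0, 0, 0, 255]])

```text
t: 3.6
position: [481.3, 137.0, 14.1]
tcp_rot: [[-1.0, -0.0, 0.001], [-0.0, 1.0, 0.0], [-0.001, 0.0, -1.0]]
ft_force: [0.0, -0.7, -1.1]
gripper_width: 35.8
```

Run:
```python
from h import *
np.set_printoptions(precision=1,suppress=True)
d=pic('wrist','w2.png');s=arm.observe();print(s['t'],s['position'],s['gripper_width'],s['ft_force'])
```

```text
3.65 [481.1 137.   13.8] 36.03884104150946 [ 0.2 -0.3 -1.5]
```

View pics/w2.png

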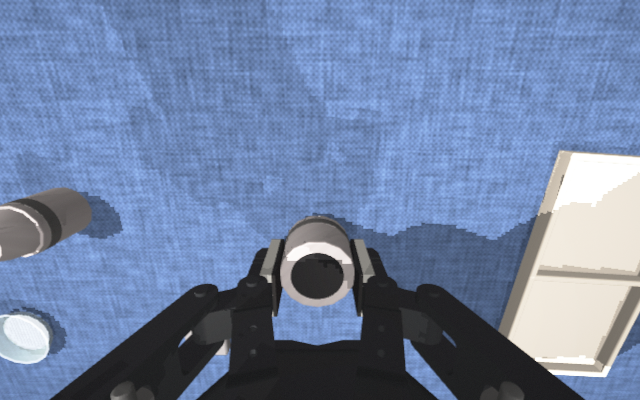

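The part is gripped (36 mm opening, upright between the pads). Next it goes to the near compartment of two_tray at (467,308).

Call:
carry_out(series=[[0, 0, -36, 0, 0, 0, 255], [14, 60, -36, 0, 0, 0, 255], [14, 118, -36, 0, 0, 0, 255], [14, 171, -36, 0, 0, 0, 255], [14, 171, -36, 0, 0, 0, 255]])

```text
t: 4.28
position: [466.8, 311.7, 49.3]
tcp_rot: [[-1.0, -0.006, 0.002], [-0.006, 1.0, 0.001], [-0.002, 0.001, -1.0]]
ft_force: [-0.0, -0.9, -1.1]
gripper_width: 35.9
```

Run:
```python
from h import *
np.set_printoptions(precision=1,suppress=True)
d=pic('wrist','w3.png');s=arm.observe();print(s['t'],s['position'],s['gripper_width'],s['ft_force'])
for c in[(541,303.3),(467,308.3)]:print(c,np.round(proj(d,[*c,3])))
```

```text
4.325 [466.2 309.5  49. ] 36.259888778905314 [-0.8  0.1 -1.2]
(541, 303.3) [305. 303.]
(467, 308.3) [311. 218.]
```

View pics/w3.png

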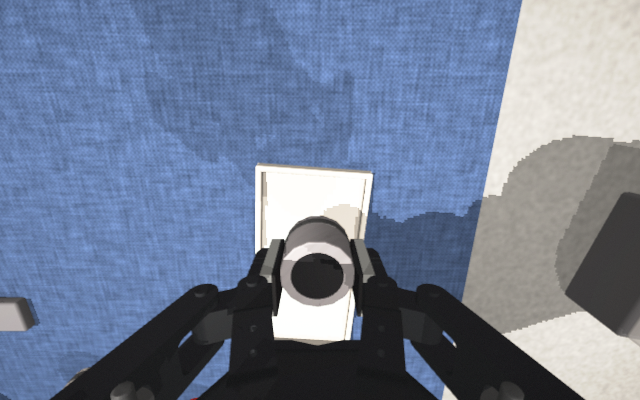

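Call:
carry_out(series=[[0, 0, 20, 0, 0, 0, 255], [0, 0, 32, 0, 0, 0, 255], [0, 0, 36, 0, 0, 0, 255], [0, 0, 36, 0, 0, 0, 255], [0, 0, 36, 0, 0, 0, 255]])

```text
t: 4.95
position: [466.8, 307.3, 13.5]
tcp_rot: [[-1.0, 0.0, -0.001], [0.0, 1.0, -0.0], [0.001, -0.0, -1.0]]
ft_force: [-0.4, -2.0, 1.2]
gripper_width: 36.4
```

Run:
```python
from h import *
np.set_printoptions(precision=1,suppress=True)
s=arm.observe();print(s['t'],s['position'],s['gripper_width'],s['ft_force'])
d=imaging.get_image('scene');c=d['color'][:,:,::-1];cv2.imwrite('pics/s3.png',cv2.resize(c[170:310,400:560],None,fx=4,fy=4))
```

```text
4.95 [466.8 307.3  13.5] 36.42253285202317 [-0.4 -2.   1.2]
```

View pics/s3.png

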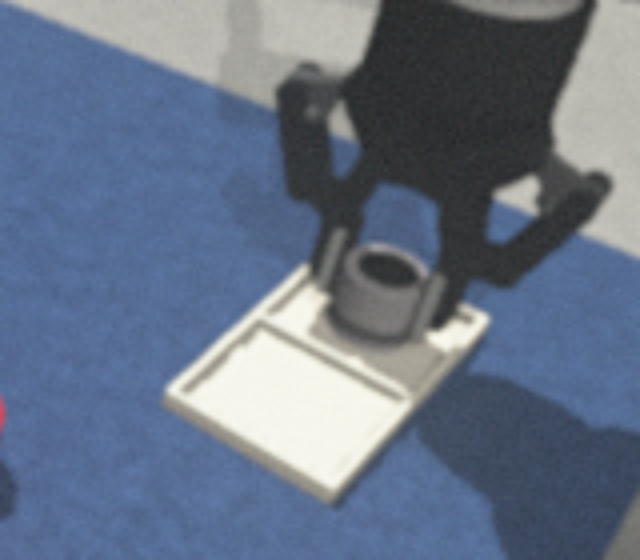

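The short objective sits in the near compartment, and the wrist force shows its weight is on the floor. I'll release it and go for the eyepiece.

Call:
carry_out(series=[[0, 0, 0, 0, 0, 0, 0], [0, 0, 0, 0, 0, 0, 0], [0, 0, 0, 0, 0, 0, 0], [0, 0, -40, 0, 0, 0, 0], [0, 0, -86, 0, 0, 0, 0]])

```text
t: 5.62
position: [466.2, 307.8, 99.3]
tcp_rot: [[-1.0, -0.0, -0.002], [-0.0, 1.0, -0.001], [0.002, -0.001, -1.0]]
ft_force: [1.5, 1.1, 0.1]
gripper_width: 85.4
```

Call:
carry_out(series=[[0, -60, 0, 0, 0, 0, 0], [0, -120, 0, 0, 0, 0, 0], [0, -180, 0, 0, 0, 0, 0], [0, -240, 0, 0, 0, 0, 0], [0, -300, 0, 0, 0, 0, 0]])

```text
t: 6.25
position: [467.2, 6.2, 99.5]
tcp_rot: [[-1.0, -0.001, 0.001], [-0.001, 1.0, -0.0], [-0.001, -0.0, -1.0]]
ft_force: [1.6, 0.4, -1.4]
gripper_width: 85.4
```

Call:
carry_out(series=[[6, -60, 0, 0, 0, 0, 0], [6, -120, 0, 0, 0, 0, 0], [6, -136, 0, 0, 0, 0, 0], [6, -136, 0, 0, 0, 0, 0], [6, -136, 0, 0, 0, 0, 0]])

```text
t: 6.88
position: [460.3, -126.2, 99.2]
tcp_rot: [[-1.0, -0.002, -0.001], [-0.002, 1.0, 0.001], [0.001, 0.001, -1.0]]
ft_force: [-0.8, -0.0, -0.5]
gripper_width: 85.5
```

Run:
```python
from h import *
np.set_printoptions(precision=1,suppress=True)
d=pic('wrist','w4.png');s=arm.observe();print(s['t'],s['position'],s['joints'],s['gripper_width'],s['ft_force'])
for p in[(460.4,-128.8,42),(461.9,-9.3,46)]:print(np.round(proj(d,p)))
d=imaging.get_image('scene');c=d['color'][:,:,::-1];cv2.imwrite('pics/s4.png',c)
```

```text
6.925 [ 460.5 -126.    99.2] [ -28.8   31.9  109.7    0.    38.6 -118.9] 85.30893650916518 [ 0.2 -0.6 -0.7]
[313. 213.]
[472. 217.]
```

View pics/w4.png

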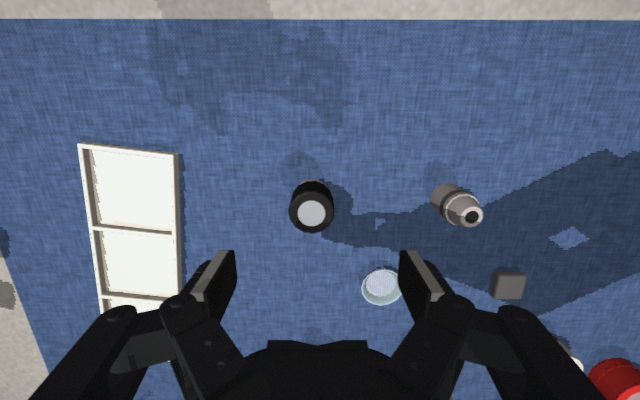

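View pics/s4.png

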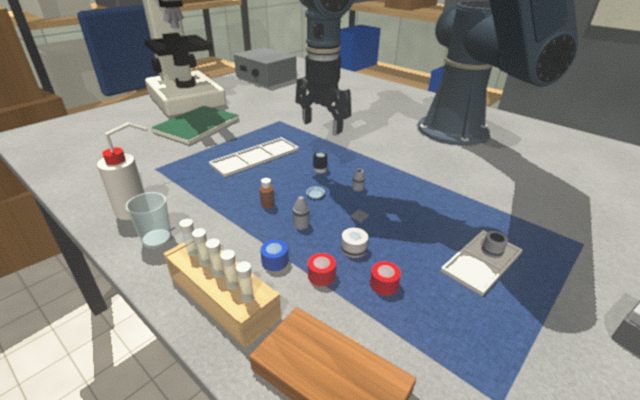

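The short objective stands in two_tray (scene ≈(494,241)), and the eyepiece at wrist (312,210) matches the projection. Grasping it.

Call:
carry_out(series=[[0, -2, 50, 0, 0, 0, 0], [0, -2, 88, 0, 0, 0, 0], [0, -2, 88, 0, 0, 0, 0], [0, -2, 88, 0, 0, 0, 255], [0, -2, 88, 0, 0, 0, 255]])

```text
t: 7.6
position: [462.0, -130.1, 12.8]
tcp_rot: [[-1.0, -0.001, 0.003], [-0.001, 1.0, -0.001], [-0.003, -0.001, -1.0]]
ft_force: [0.0, -0.7, 0.3]
gripper_width: 51.5
```

Call:
carry_out(series=[[0, 0, 0, 0, 0, 0, 255], [0, 0, 0, 0, 0, 0, 255], [0, 0, 0, 0, 0, 0, 255], [0, 0, -50, 0, 0, 0, 255], [0, 0, -90, 0, 0, 0, 255]])

```text
t: 8.22
position: [460.9, -130.0, 102.8]
tcp_rot: [[-1.0, -0.0, 0.0], [-0.0, 1.0, -0.0], [-0.0, -0.0, -1.0]]
ft_force: [1.1, 0.5, -0.7]
gripper_width: 34.6
```

Run:
```python
from h import *
np.set_printoptions(precision=1,suppress=True)
d=pic('wrist','w5.png');s=arm.observe();print(s['t'],s['position'],s['gripper_width'],s['ft_force'])
```

```text
8.275 [ 463.4 -131.1  107.1] 33.88117711985945 [ 1.4 -0.3  1.6]
```

View pics/w5.png

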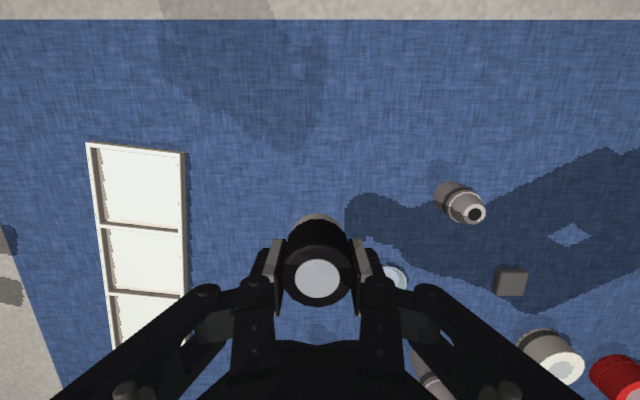

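The eyepiece is held (≈34 mm opening). Next is the far compartment of two_tray at (541,303).

Call:
carry_out(series=[[-8, 57, 0, 0, 0, 0, 255], [-20, 114, 0, 0, 0, 0, 255], [-30, 171, 0, 0, 0, 0, 255], [-40, 228, 0, 0, 0, 0, 255], [-50, 285, 0, 0, 0, 0, 255]])

```text
t: 8.9
position: [511.1, 156.9, 102.0]
tcp_rot: [[-1.0, -0.0, 0.001], [-0.0, 1.0, 0.0], [-0.001, 0.0, -1.0]]
ft_force: [0.7, -0.4, -0.9]
gripper_width: 34.1
```

Call:
carry_out(series=[[-14, 57, 0, 0, 0, 0, 255], [-24, 110, 0, 0, 0, 0, 255], [-29, 149, 0, 0, 0, 0, 255], [-29, 149, 40, 0, 0, 0, 255], [-29, 149, 40, 0, 0, 0, 255]])

```text
t: 9.52
position: [536.8, 303.6, 59.1]
tcp_rot: [[-1.0, -0.001, -0.007], [-0.001, 1.0, -0.002], [0.007, -0.002, -1.0]]
ft_force: [-0.3, -0.3, 0.0]
gripper_width: 34.4
```

Run:
```python
from h import *
np.set_printoptions(precision=1,suppress=True)
d=pic('wrist','w6.png');s=arm.observe();print(s['t'],s['position'],s['gripper_width'],s['ft_force'])
```

```text
9.575 [538.2 303.5  60.5] 34.498036254784665 [-0.1 -0.9 -1.4]
```

View pics/w6.png

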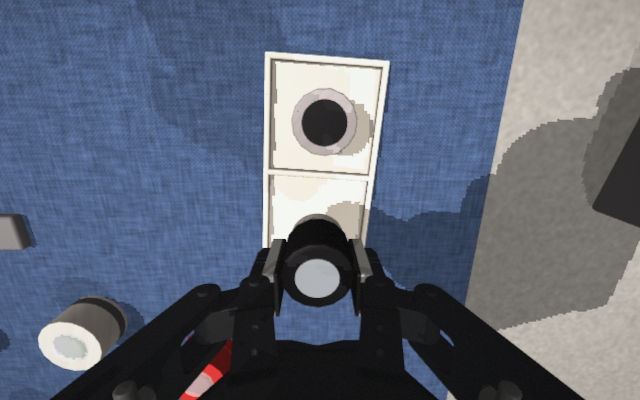

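The short objective stands well inside the near compartment (325,121), and the eyepiece hangs over the far one. Lowering it.

Call:
carry_out(series=[[-2, 0, 25, 0, 0, 0, 255], [-2, 0, 38, 0, 0, 0, 255], [-2, 0, 43, 0, 0, 0, 255], [-2, 0, 45, 0, 0, 0, 255], [-2, 0, 45, 0, 0, 0, 255]])

```text
t: 10.2
position: [542.2, 304.1, 16.9]
tcp_rot: [[-1.0, -0.0, 0.001], [-0.0, 1.0, 0.0], [-0.001, 0.0, -1.0]]
ft_force: [0.5, -0.0, -0.5]
gripper_width: 34.5
```

Run:
```python
from h import *
np.set_printoptions(precision=1,suppress=True)
s=arm.observe();print(s['t'],s['position'],s['gripper_width'],s['ft_force'])
d=imaging.get_image('scene');c=d['color'][:,:,::-1];cv2.imwrite('pics/s6.png',cv2.resize(c[190:310,400:560],None,fx=4,fy=4))
```

```text
10.2 [542.2 304.1  16.9] 34.492961950574696 [ 0.5 -0.  -0.5]
```

View pics/s6.png

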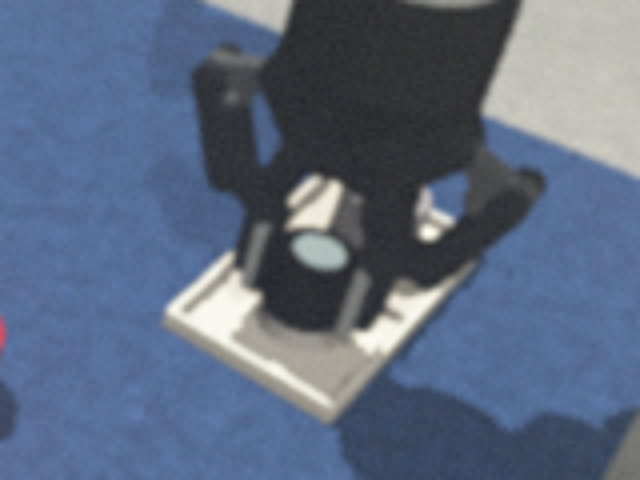

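Call:
carry_out(series=[[0, 0, 1, 0, 0, 0, 255], [0, 0, 1, 0, 0, 0, 255], [0, 0, 1, 0, 0, 0, 0], [0, 0, 1, 0, 0, 0, 0], [0, 0, 1, 0, 0, 0, 0]])

```text
t: 10.88
position: [541.7, 304.0, 15.2]
tcp_rot: [[-1.0, -0.0, -0.0], [-0.0, 1.0, -0.0], [0.0, -0.0, -1.0]]
ft_force: [0.5, 1.1, -0.2]
gripper_width: 84.4
```

Call:
carry_out(series=[[0, 0, -40, 0, 0, 0, 0], [0, 0, -85, 0, 0, 0, 0], [-30, -50, -85, 0, 0, 0, 0], [-60, -100, -85, 0, 0, 0, 0], [-80, -150, -85, 0, 0, 0, 0]])

```text
t: 11.5
position: [623.4, 152.7, 100.7]
tcp_rot: [[-1.0, -0.001, 0.002], [-0.001, 1.0, 0.0], [-0.002, 0.0, -1.0]]
ft_force: [0.7, -0.7, -0.5]
gripper_width: 85.7
```

Call:
carry_out(series=[[-13, -40, 0, 0, 0, 0, 0], [-13, -40, 0, 0, 0, 0, 0], [-13, -40, 0, 0, 0, 0, 0]])

```text
t: 11.88
position: [634.4, 114.4, 100.0]
tcp_rot: [[-1.0, 0.0, -0.001], [0.0, 1.0, 0.0], [0.001, 0.0, -1.0]]
ft_force: [-0.1, -0.1, -0.6]
gripper_width: 85.4
```

Run:
```python
from h import *
np.set_printoptions(precision=1,suppress=True)
d=pic('wrist','w7.png');s=arm.observe();print(s['t'],s['position'],s['joints'],s['gripper_width'],s['ft_force'])
for p in[(635.2,114.2,32)]:print(np.round(proj(d,p)))
```

```text
11.925 [634.2 115.  100.1] [  0.4  40.9  85.    0.   54.2 -89.7] 85.37037049353093 [-0.3  0.   0. ]
[316. 209.]
```

View pics/w7.png

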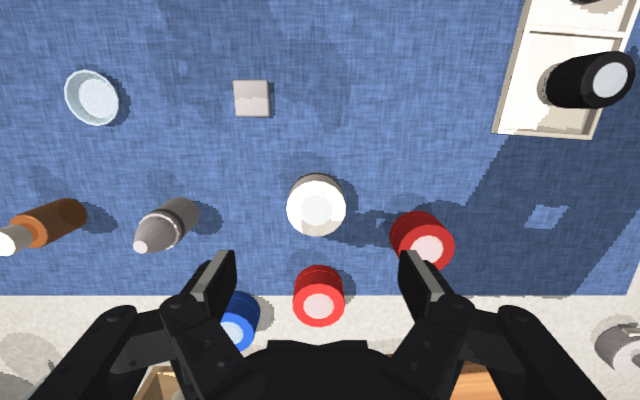

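The condenser (316,207) matches the projection, the red look-alikes are clear of the fingers, and the eyepiece stands in its compartment.

Call:
carry_out(series=[[0, 0, 50, 0, 0, 0, 0], [0, 0, 94, 0, 0, 0, 0], [0, 0, 94, 0, 0, 0, 0], [0, 0, 94, 0, 0, 0, 255], [0, 0, 94, 0, 0, 0, 255]])

```text
t: 12.55
position: [636.6, 114.6, 8.7]
tcp_rot: [[-1.0, -0.001, 0.004], [-0.001, 1.0, 0.0], [-0.004, 0.0, -1.0]]
ft_force: [0.6, -0.5, 0.5]
gripper_width: 51.8
```

Call:
carry_out(series=[[0, 0, 0, 0, 0, 0, 255], [0, 0, 0, 0, 0, 0, 255], [0, 0, 0, 0, 0, 0, 255], [0, 0, -50, 0, 0, 0, 255], [0, 0, -104, 0, 0, 0, 255]])

```text
t: 13.18
position: [634.2, 114.0, 111.1]
tcp_rot: [[-1.0, -0.0, -0.002], [-0.0, 1.0, -0.0], [0.002, -0.0, -1.0]]
ft_force: [0.9, 0.4, -0.9]
gripper_width: 46.1
```

Run:
```python
from h import *
np.set_printoptions(precision=1,suppress=True)
d=pic('wrist','w8.png');s=arm.observe();print(s['t'],s['position'],s['gripper_width'],s['ft_force'])
```

```text
13.225 [639.3 114.3 119.8] 45.955029130898495 [1.1 0.7 2.6]
```

View pics/w8.png

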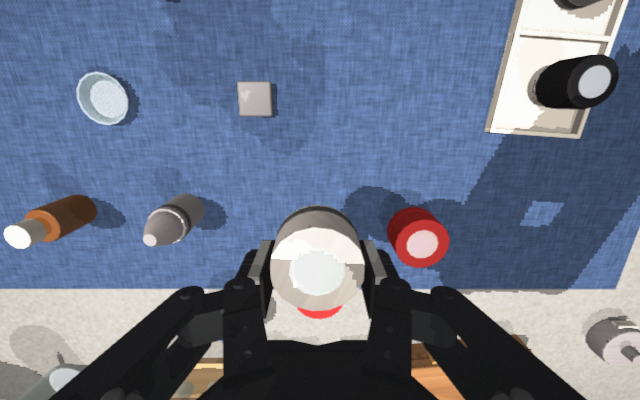

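The condenser is held (46 mm opening). Next is the near compartment of three_tray at (455,-288).

Call:
carry_out(series=[[25, -55, 0, 0, 0, 0, 255], [50, -111, 0, 0, 0, 0, 255], [75, -167, 0, 0, 0, 0, 255], [100, -223, 0, 0, 0, 0, 255], [125, -279, 0, 0, 0, 0, 255]])

```text
t: 13.85
position: [509.4, -166.8, 111.1]
tcp_rot: [[-1.0, -0.001, 0.002], [-0.001, 1.0, -0.001], [-0.002, -0.001, -1.0]]
ft_force: [1.2, 0.1, -1.3]
gripper_width: 46.3
```

Call:
carry_out(series=[[25, -56, 0, 0, 0, 0, 255], [46, -104, 0, 0, 0, 0, 255], [56, -123, 0, 0, 0, 0, 255], [56, -123, 40, 0, 0, 0, 255], [56, -123, 50, 0, 0, 0, 255]])

```text
t: 14.48
position: [452.7, -287.4, 59.2]
tcp_rot: [[-1.0, 0.001, -0.002], [0.001, 1.0, 0.002], [0.002, 0.002, -1.0]]
ft_force: [-1.1, 0.4, -2.4]
gripper_width: 46.1
```

Run:
```python
from h import *
np.set_printoptions(precision=1,suppress=True)
d=pic('wrist','w9.png');s=arm.observe();print(s['t'],s['position'],s['joints'],s['gripper_width'],s['ft_force'])
```

```text
14.525 [ 452.9 -287.    58.7] [ -44.3   38.9  102.3    0.    39.1 -134.3] 46.31963221458541 [-0.1  1.2 -1.8]
```

View pics/w9.png

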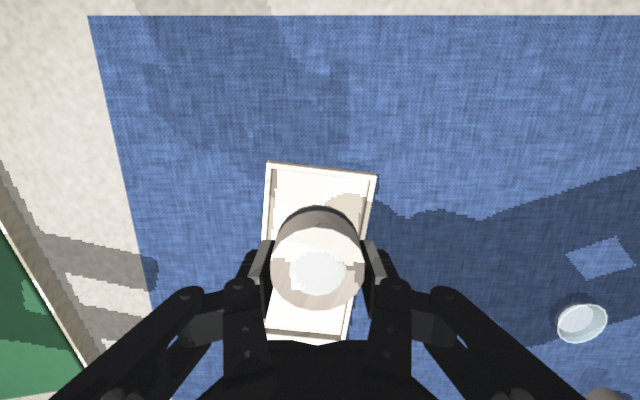

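Call:
carry_out(series=[[-2, -1, 25, 0, 0, 0, 255], [-2, -1, 38, 0, 0, 0, 255], [-2, -1, 44, 0, 0, 0, 255], [-2, -1, 47, 0, 0, 0, 255], [-2, -1, 47, 0, 0, 0, 255]])

```text
t: 15.15
position: [456.3, -289.1, 13.6]
tcp_rot: [[-1.0, -0.001, 0.0], [-0.001, 1.0, -0.0], [-0.0, -0.0, -1.0]]
ft_force: [0.1, -0.0, -0.8]
gripper_width: 45.9
```

Run:
```python
from h import *
np.set_printoptions(precision=1,suppress=True)
s=arm.observe();print(s['t'],s['position'],s['gripper_width'],s['ft_force'])
d=imaging.get_image('scene');c=d['color'][:,:,::-1];cv2.imwrite('pics/s9.png',cv2.resize(c[80:200,200:360],None,fx=4,fy=4))
```

```text
15.15 [ 456.3 -289.1   13.6] 45.929437919704235 [ 0.1 -0.  -0.8]
```

View pics/s9.png

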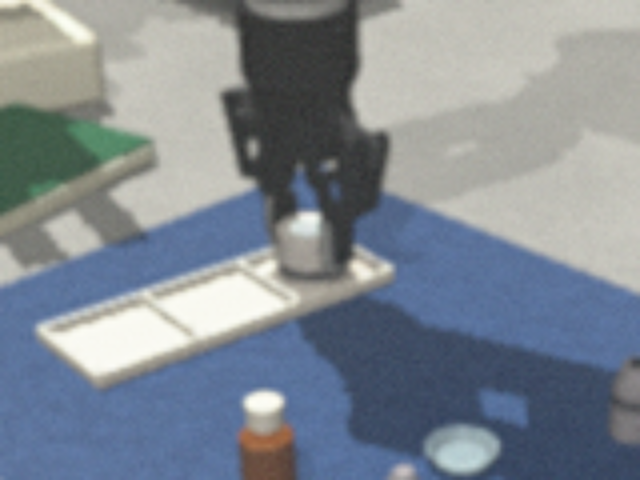

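Call:
carry_out(series=[[0, 0, 1.5, 0, 0, 0, 255], [0, 0, 1.5, 0, 0, 0, 255], [0, 0, 1.5, 0, 0, 0, 0], [0, 0, 1.5, 0, 0, 0, 0], [0, 0, 1.5, 0, 0, 0, 0]])

```text
t: 15.82
position: [456.1, -289.0, 11.9]
tcp_rot: [[-1.0, -0.0, 0.0], [-0.0, 1.0, -0.0], [-0.0, -0.0, -1.0]]
ft_force: [-0.2, 0.5, -0.1]
gripper_width: 85.3
```

Call:
carry_out(series=[[0, 0, -40, 0, 0, 0, 0], [0, 0, -95, 0, 0, 0, 0], [-40, 40, -115, 0, 0, 0, 0], [-80, 80, -115, 0, 0, 0, 0], [-120, 120, -115, 0, 0, 0, 0]])

```text
t: 16.45
position: [577.2, -168.0, 127.6]
tcp_rot: [[-1.0, 0.0, 0.001], [0.0, 1.0, -0.001], [-0.001, -0.001, -1.0]]
ft_force: [1.0, -0.0, 0.3]
gripper_width: 85.2
```

Call:
carry_out(series=[[-40, 40, 0, 0, 0, 0, 0], [-74, 58, 0, 0, 0, 0, 0], [-74, 58, 0, 0, 0, 0, 0], [-74, 58, 0, 0, 0, 0, 0]])

```text
t: 16.95
position: [648.9, -110.9, 126.3]
tcp_rot: [[-1.0, -0.001, -0.002], [-0.001, 1.0, 0.0], [0.002, 0.0, -1.0]]
ft_force: [0.1, -0.4, -0.2]
gripper_width: 85.5
```

Run:
```python
from h import *
np.set_printoptions(precision=1,suppress=True)
d=pic('wrist','w10.png');s=arm.observe();print(s['t'],s['position'],s['joints'],s['gripper_width'],s['ft_force'])
for p in[(649.5,-111,62),(649.5,-111,42)]:print(np.round(proj(d,p)))
```

```text
17.0 [ 648.6 -111.3  126.4] [ -19.4   39.8   82.    -0.    58.4 -109.4] 85.27563848222859 [ 0.2  0.1 -1. ]
[316. 210.]
[316. 202.]
```

View pics/w10.png

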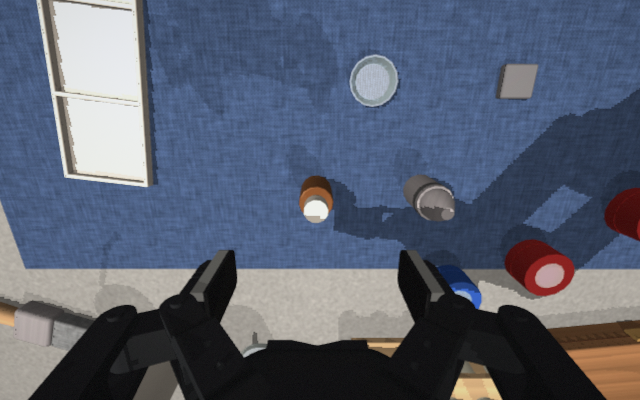

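The bottle cap is at (316,208), matching the projection. Grasping the amber body.

Call:
carry_out(series=[[0, 0, 60, 0, 0, 0, 0], [0, 0, 116, 0, 0, 0, 0], [0, 0, 116, 0, 0, 0, 0], [0, 0, 116, 0, 0, 0, 255], [0, 0, 116, 0, 0, 0, 255]])

```text
t: 17.62
position: [652.2, -112.0, 14.3]
tcp_rot: [[-1.0, 0.0, 0.006], [0.0, 1.0, -0.002], [-0.006, -0.002, -1.0]]
ft_force: [0.8, -0.2, 1.6]
gripper_width: 51.7
```

Call:
carry_out(series=[[0, 0, 0, 0, 0, 0, 255], [0, 0, 0, 0, 0, 0, 255], [0, 0, 0, 0, 0, 0, 255], [0, 0, -45, 0, 0, 0, 255], [0, 0, -90, 0, 0, 0, 255]])

```text
t: 18.25
position: [649.8, -110.7, 102.3]
tcp_rot: [[-1.0, -0.001, -0.0], [-0.001, 1.0, 0.0], [0.0, 0.0, -1.0]]
ft_force: [0.4, -0.4, -1.4]
gripper_width: 28.5
```

Run:
```python
from h import *
np.set_printoptions(precision=1,suppress=True)
d=pic('wrist','w11.png');s=arm.observe();print(s['t'],s['position'],s['gripper_width'],s['ft_force'])
```

```text
18.3 [ 653.9 -111.9  109.6] 28.089976203914993 [-0.5  0.4  2.4]
```

View pics/w11.png

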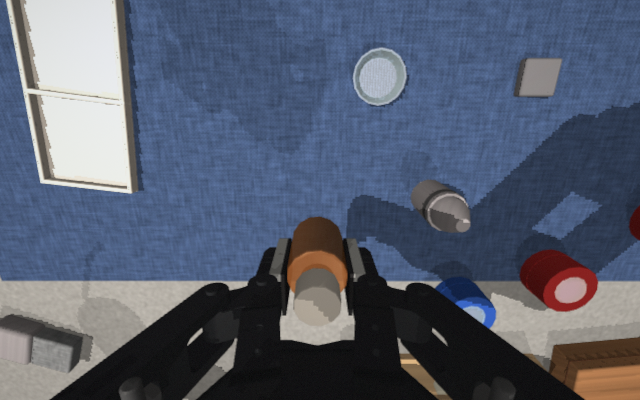

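The bottle is held (28 mm opening). Next is the middle compartment of three_tray at (528,-297).

Call:
carry_out(series=[[30, -47, 0, 0, 0, 0, 255], [60, -94, 0, 0, 0, 0, 255], [92, -142, 0, 0, 0, 0, 255], [122, -186, 0, 0, 0, 0, 255], [122, -186, 40, 0, 0, 0, 255]])

```text
t: 18.92
position: [529.1, -303.1, 64.5]
tcp_rot: [[-1.0, 0.005, 0.008], [0.005, 1.0, -0.008], [-0.008, -0.008, -1.0]]
ft_force: [0.3, -0.2, -1.6]
gripper_width: 28.7
```

Call:
carry_out(series=[[0, 0, 0, 0, 0, 0, 255], [0, 0, 0, 0, 0, 0, 255]])

```text
t: 19.18
position: [528.8, -296.7, 61.9]
tcp_rot: [[-1.0, -0.001, 0.001], [-0.001, 1.0, -0.001], [-0.001, -0.001, -1.0]]
ft_force: [1.4, 0.0, -1.1]
gripper_width: 28.1
```

Run:
```python
from h import *
np.set_printoptions(precision=1,suppress=True)
d=pic('wrist','w12.png');s=arm.observe();print(s['t'],s['position'],s['gripper_width'],s['ft_force'])
```

```text
19.225 [ 529.3 -296.7   62.2] 28.26987307581795 [ 0.1  0.2 -0.9]
```

View pics/w12.png

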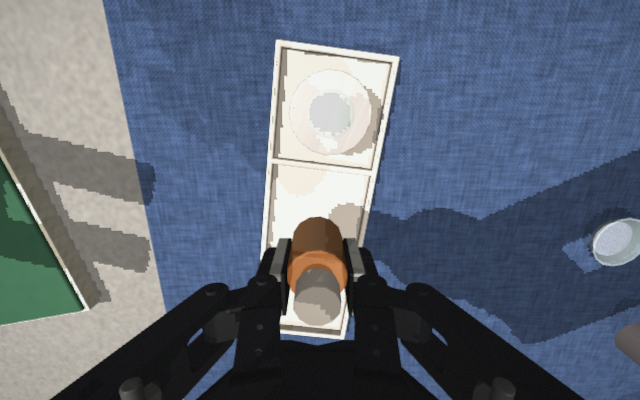

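The condenser is well inside its compartment (330,112) and the bottle hangs over the middle one. Lowering and releasing, then on to the long objective.

Call:
carry_out(series=[[0, 0, 25, 0, 0, 0, 255], [0, 0, 38, 0, 0, 0, 255], [0, 0, 44, 0, 0, 0, 255], [0, 0, 46.5, 0, 0, 0, 255], [0, 0, 46.5, 0, 0, 0, 255]])

```text
t: 19.85
position: [528.4, -296.5, 16.7]
tcp_rot: [[-1.0, -0.001, 0.0], [-0.001, 1.0, -0.0], [-0.0, -0.0, -1.0]]
ft_force: [-3.1, 2.8, 11.6]
gripper_width: 28.7
```

Call:
carry_out(series=[[0, 0, 0, 0, 0, 0, 255], [0, 0, 0, 0, 0, 0, 255]])

```text
t: 20.1
position: [528.4, -296.5, 16.7]
tcp_rot: [[-1.0, -0.001, 0.001], [-0.001, 1.0, -0.0], [-0.001, -0.0, -1.0]]
ft_force: [-3.0, 3.1, 10.8]
gripper_width: 28.4
```

Run:
```python
from h import *
np.set_printoptions(precision=1,suppress=True)
s=arm.observe();print(s['t'],s['position'],s['gripper_width'],s['ft_force'])
d=imaging.get_image('scene');c=d['color'][:,:,::-1];cv2.imwrite('pics/s12.png',cv2.resize(c[80:200,200:360],None,fx=4,fy=4))
```

```text
20.1 [ 528.4 -296.5   16.7] 28.394918317468218 [-3.   3.1 10.8]
```

View pics/s12.png

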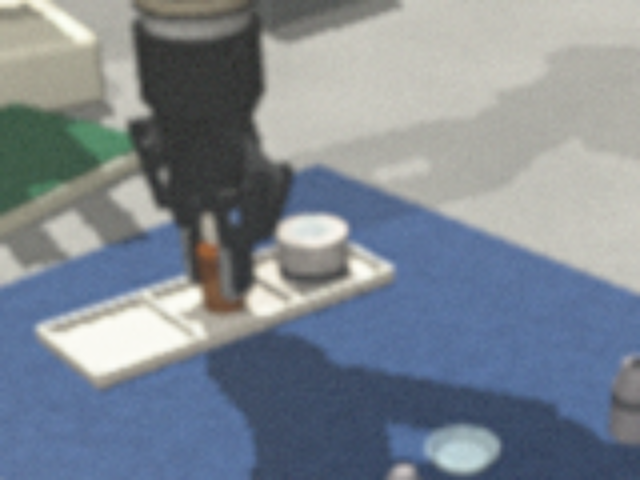

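The bottle is on the floor (11 N pressing). Releasing.

Call:
carry_out(series=[[0, 0, -1, 0, 0, 0, 255], [0, 0, -1, 0, 0, 0, 0], [0, 0, -1, 0, 0, 0, 0], [0, 0, -1, 0, 0, 0, 0], [0, 0, -40, 0, 0, 0, 0]])

```text
t: 20.78
position: [526.1, -295.4, 51.6]
tcp_rot: [[-1.0, -0.0, -0.006], [-0.0, 1.0, 0.005], [0.006, 0.005, -1.0]]
ft_force: [-0.2, -0.5, -0.2]
gripper_width: 85.1
```

Call:
carry_out(series=[[0, 0, -50, 0, 0, 0, 0], [0, 0, -73, 0, 0, 0, 0], [-21, 53, -73, 0, 0, 0, 0], [-42, 106, -73, 0, 0, 0, 0], [-63, 159, -73, 0, 0, 0, 0]])

```text
t: 21.4
position: [591.5, -136.7, 127.3]
tcp_rot: [[-1.0, 0.001, 0.0], [0.001, 1.0, -0.0], [-0.0, -0.0, -1.0]]
ft_force: [0.8, 0.4, 0.8]
gripper_width: 85.9
```

Call:
carry_out(series=[[-20, 50, 0, 0, 0, 0, 0], [-40, 100, 0, 0, 0, 0, 0], [-58, 128, 0, 0, 0, 0, 0], [-58, 128, 0, 0, 0, 0, 0], [-58, 128, 0, 0, 0, 0, 0]])

```text
t: 22.02
position: [648.4, -10.3, 126.9]
tcp_rot: [[-1.0, -0.001, -0.001], [-0.001, 1.0, -0.0], [0.001, -0.0, -1.0]]
ft_force: [0.6, 0.2, -0.0]
gripper_width: 85.5
```

Run:
```python
from h import *
np.set_printoptions(precision=1,suppress=True)
d=pic('wrist','w13.png');s=arm.observe();print(s['t'],s['position'],s['joints'],s['gripper_width'],s['ft_force'])
for p in[(649.5,-9,66),(649.5,-9,42)]:print(np.round(proj(d,p)))
d=imaging.get_image('scene');c=d['color'][:,:,::-1];cv2.imwrite('pics/s13.png',cv2.resize(c[100:300,200:530],None,fx=2.4,fy=2.4))
```

```text
22.075 [648.3 -10.8 127. ] [ -10.8   39.1   83.5   -0.    57.5 -100.8] 85.35466292447775 [-0.2 -0.5  0.4]
[318. 212.]
[318. 202.]
```

View pics/w13.png

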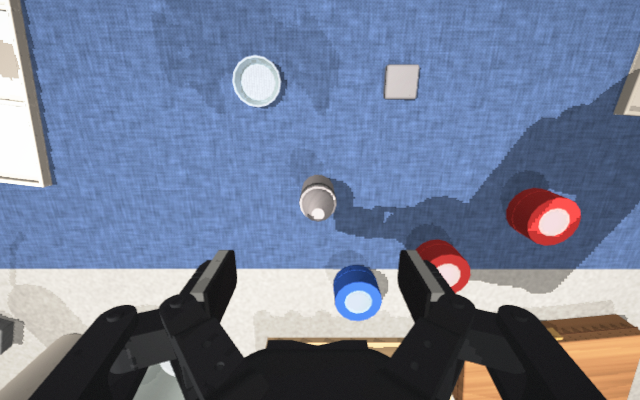

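View pics/s13.png

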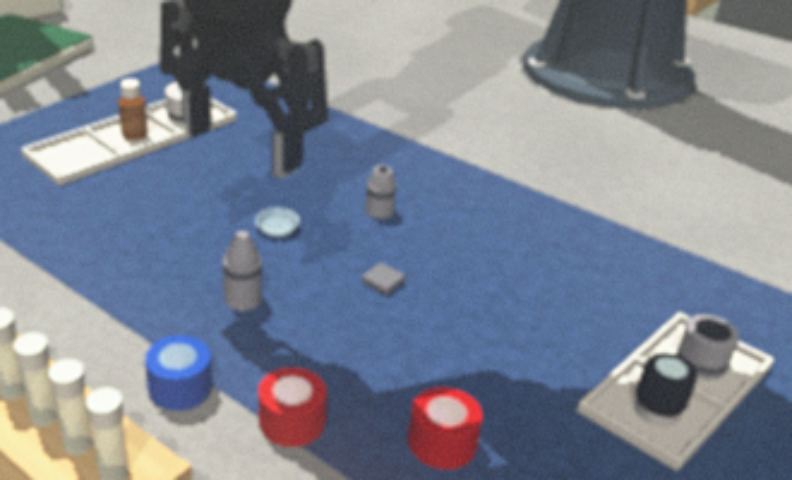

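Four parts stand in their trays. The long objective's tip at (318,212) matches the projection, so I grasp it.

Call:
carry_out(series=[[-1, 1, 60, 0, 0, 0, 0], [-1, 1, 116, 0, 0, 0, 0], [-1, 1, 116, 0, 0, 0, 0], [-1, 1, 116, 0, 0, 0, 255], [-1, 1, 116, 0, 0, 0, 255]])

```text
t: 22.75
position: [652.4, -9.7, 14.8]
tcp_rot: [[-1.0, 0.0, 0.006], [0.0, 1.0, -0.001], [-0.006, -0.001, -1.0]]
ft_force: [0.4, -0.2, 0.6]
gripper_width: 51.3
```

Call:
carry_out(series=[[0, 0, 0, 0, 0, 0, 255], [0, 0, 0, 0, 0, 0, 255], [0, 0, 0, 0, 0, 0, 255], [0, 0, -45, 0, 0, 0, 255], [0, 0, -95, 0, 0, 0, 255]])

```text
t: 23.38
position: [649.3, -8.7, 107.4]
tcp_rot: [[-1.0, -0.001, -0.001], [-0.001, 1.0, 0.0], [0.001, 0.0, -1.0]]
ft_force: [1.7, -0.1, -2.1]
gripper_width: 30.6
```

Run:
```python
from h import *
np.set_printoptions(precision=1,suppress=True)
d=pic('wrist','w14.png');s=arm.observe();print(s['t'],s['position'],s['gripper_width'],s['ft_force'])
```

```text
23.425 [654.   -9.3 115.5] 30.457967224090844 [1.2 0.  3.3]
```

View pics/w14.png

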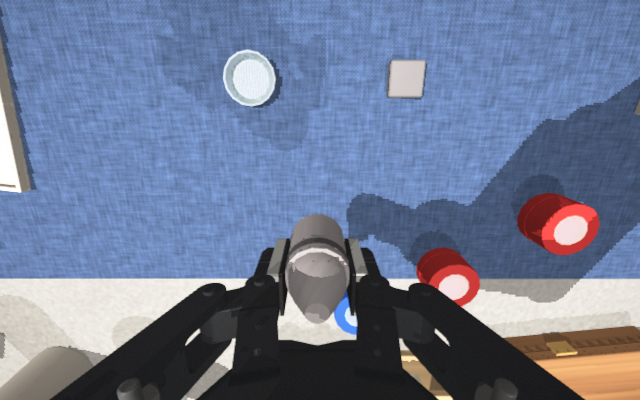

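Call:
carry_out(series=[[9, -58, 0, 0, 0, 0, 255], [18, -117, 0, 0, 0, 0, 255], [28, -176, 0, 0, 0, 0, 255], [38, -235, 0, 0, 0, 0, 255], [47, -290, 0, 0, 0, 0, 255]])

```text
t: 24.05
position: [602.7, -300.9, 107.3]
tcp_rot: [[-1.0, -0.0, 0.001], [-0.0, 1.0, -0.001], [-0.001, -0.001, -1.0]]
ft_force: [-0.1, -0.1, -2.5]
gripper_width: 30.4
```

Call:
carry_out(series=[[0, -6, 0, 0, 0, 0, 255], [0, -6, 45, 0, 0, 0, 255], [0, -6, 45, 0, 0, 0, 255], [0, -6, 45, 0, 0, 0, 255]])

```text
t: 24.55
position: [603.7, -304.1, 62.3]
tcp_rot: [[-1.0, -0.002, 0.001], [-0.002, 1.0, -0.0], [-0.001, -0.0, -1.0]]
ft_force: [0.8, -0.3, -1.1]
gripper_width: 30.4
```

Run:
```python
from h import *
np.set_printoptions(precision=1,suppress=True)
d=pic('wrist','w15.png');s=arm.observe();print(s['t'],s['position'],s['gripper_width'],s['ft_force'])
```

```text
24.6 [ 604.3 -304.6   63. ] 30.395842070286275 [ 0.8 -0.  -1.1]
```

View pics/w15.png

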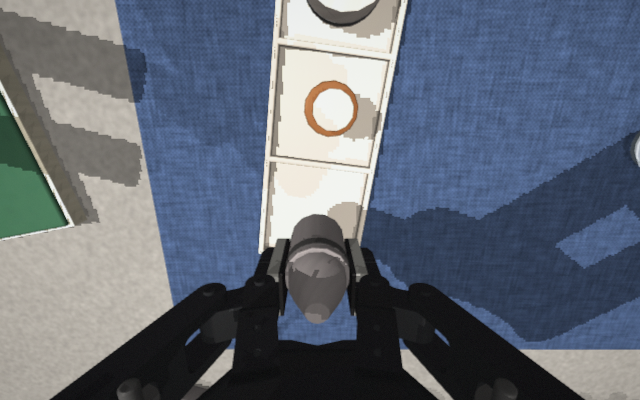

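Call:
carry_out(series=[[2, -1, 25, 0, 0, 0, 255], [2, -1, 38, 0, 0, 0, 255], [2, -1, 43, 0, 0, 0, 255], [2, -1, 45.5, 0, 0, 0, 255], [2, -1, 45.5, 0, 0, 0, 255]])

```text
t: 25.22
position: [601.4, -305.7, 17.5]
tcp_rot: [[-1.0, -0.001, 0.0], [-0.001, 1.0, -0.0], [-0.0, -0.0, -1.0]]
ft_force: [-1.0, 2.2, 4.4]
gripper_width: 30.2
```

Call:
carry_out(series=[[0, 0, 0, 0, 0, 0, 255], [0, 0, 0, 0, 0, 0, 255]])

```text
t: 25.48
position: [601.4, -305.7, 17.4]
tcp_rot: [[-1.0, -0.001, 0.001], [-0.001, 1.0, -0.0], [-0.001, -0.0, -1.0]]
ft_force: [-2.8, 2.5, 6.9]
gripper_width: 30.4
```

It is on the floor (≈7 N). Releasing, backing off and checking everything.

Call:
carry_out(series=[[0, 0, 0, 0, 0, 0, 0], [0, 0, 0, 0, 0, 0, 0], [0, 0, 0, 0, 0, 0, 0], [0, 0, -50, 0, 0, 0, 0], [0, 0, -100, 0, 0, 0, 0]])

```text
t: 26.1
position: [600.7, -305.7, 115.7]
tcp_rot: [[-1.0, -0.0, -0.002], [-0.0, 1.0, 0.001], [0.002, 0.001, -1.0]]
ft_force: [0.4, -0.4, 0.5]
gripper_width: 85.4
```

Call:
carry_out(series=[[0, 0, -50, 0, 0, 0, 0], [0, 60, -100, 0, 0, 0, 0], [20, 120, -100, 0, 0, 0, 0], [40, 180, -100, 0, 0, 0, 0], [60, 240, -100, 0, 0, 0, 0]])

```text
t: 26.72
position: [545.0, -77.9, 216.2]
tcp_rot: [[-1.0, 0.0, 0.001], [0.0, 1.0, -0.0], [-0.001, -0.0, -1.0]]
ft_force: [-0.9, 0.9, -0.5]
gripper_width: 85.3
```

Call:
carry_out(series=[[20, 60, 0, 0, 0, 0, 0], [40, 120, 0, 0, 0, 0, 0], [40, 120, 0, 0, 0, 0, 0], [40, 120, 0, 0, 0, 0, 0], [40, 120, 0, 0, 0, 0, 0]])

```text
t: 27.35
position: [506.5, 39.2, 215.8]
tcp_rot: [[-1.0, 0.001, 0.001], [0.001, 1.0, -0.0], [-0.001, -0.0, -1.0]]
ft_force: [0.5, 0.4, 0.2]
gripper_width: 85.4
```

Run:
```python
from h import *
np.set_printoptions(precision=1,suppress=True)
s=arm.observe();print(s['t'],s['position'],s['ft_force'],s['qvel'])
C3=np.array([528.3,-297]);C2=np.array([504,305.8])
for n in('top','scene'):
  d=pic(n,n+'_end.png')
  for k in['long_objective_c','oil_bottle_c','condenser_c','short_objective_c','eyepiece_c','medium_objective_c']:
    for r in models.spot_in(n,k)[:3]:
        w=world(d,r['location']);o=[]
        for c,y in((C3,-7.1),(C2,-3.9)):
            a=np.radians(y);R=np.array([[np.cos(a),np.sin(a)],[-np.sin(a),np.cos(a)]]);o.append(R@(w[:2]-c))
        print(n,k,round(r['conf'],2),w,'t3',o[0],'t2',o[1])
im=cv2.imread('pics/top_end.png')
cv2.imwrite('pics/ea.png',np.hstack([cv2.resize(im[195:275,170:220],None,fx=6,fy=6),cv2.resize(im[175:285,395:460],None,fx=4.3636,fy=480/110)[:480]]))
im=cv2.imread('pics/scene_end.png');cv2.imwrite('pics/eb.png',cv2.resize(im[100:300,200:530],None,fx=2.4,fy=2.4))
```

```text
27.35 [506.5  39.2 215.8] [0.5 0.4 0.2] [-0.5  0.1  0.1  0.1  0.1  0. ]
top long_objective_c 0.47 [ 599.7 -294.3   50.4] t3 [70.5 11.5] t2 [ 136.3 -592.2]
top oil_bottle_c 0.6 [ 526.7 -288.5   43.7] t3 [-2.7  8.3] t2 [  63.  -591.4]
top oil_bottle_c 0.46 [467.6 309.4  34.8] t3 [-135.2  594.3] t2 [-36.5   1.1]
top condenser_c 0.7 [ 457.1 -284.8   35.6] t3 [-72.1   3.3] t2 [  -6.6 -592.4]
top condenser_c 0.7 [669.5 198.6  36. ] t3 [ 78.9 509.3] t2 [172.4 -95.7]
top condenser_c 0.51 [726.9 114.2  29.7] t3 [146.2 432.6] t2 [ 235.4 -176. ]
top short_objective_c 0.72 [468.7 307.2  33.1] t3 [-133.8  592.2] t2 [-35.3  -1. ]
top short_objective_c 0.57 [541.8 302.3  45.5] t3 [-60.6 596.3] t2 [38. -1.]
top eyepiece_c 0.53 [542.1 302.5  51. ] t3 [-60.4 596.6] t2 [38.3 -0.7]
scene long_objective_c 0.67 [ 603.7 -296.5   37.4] t3 [74.7  9.8] t2 [ 140.4 -594.1]
scene oil_bottle_c 0.68 [ 533.3 -287.5   36.5] t3 [ 3.8 10. ] t2 [  69.6 -589.9]
scene condenser_c 0.96 [678.9 211.8  31.5] t3 [ 86.6 523.6] t2 [180.9 -81.8]
scene condenser_c 0.92 [734.2 124.2  28.9] t3 [152.3 443.4] t2 [ 242.1 -165.5]
scene condenser_c 0.83 [ 465.4 -278.3   28.7] t3 [-64.7  10.7] t2 [   1.2 -585.4]
scene short_objective_c 0.57 [476.  312.6  34.5] t3 [-127.3  598.4] t2 [-28.4   4.8]
scene eyepiece_c 0.81 [555.  312.8  35.3] t3 [-48.9 608.4] t2 [50.4 10.5]
scene medium_objective_c 0.69 [467.   -6.1  25.7] t3 [-96.8 281.1] t2 [ -15.7 -313.7]
```

View pics/ea.png

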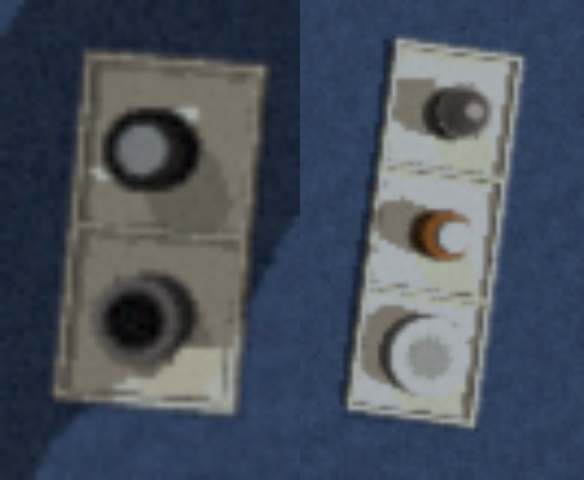

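View pics/eb.png

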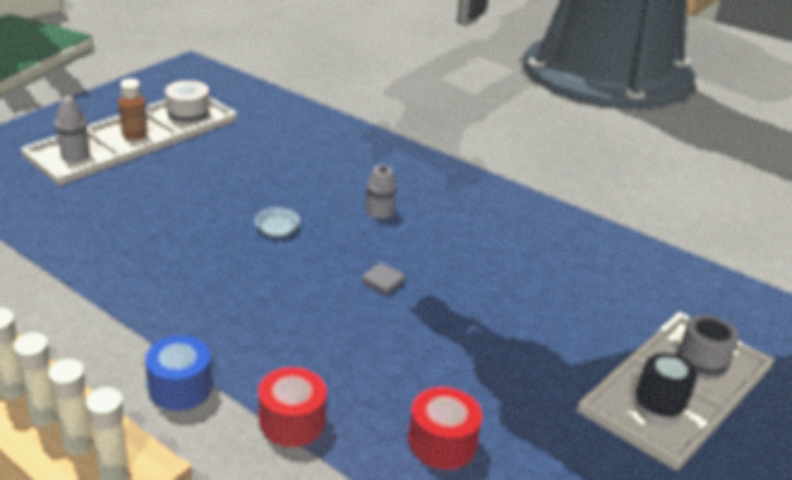

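```bash
python3 -c "
from plant import job_done
print(job_done())"
```

```text
the job is handed in; nothing more can be done
None
```

Both kits are made up and I handed the job in at about 27 s of the 128 s allowed. `job_done()` gives no verdict, so success rests on my own checks below.

| Tray | Part | Compartment |
|---|---|---|
| three_tray | condenser lens | nearest the robot |
| three_tray | oil bottle | middle |
| three_tray | longest objective | farthest |
| two_tray | shortest objective | nearest the robot |
| two_tray | eyepiece | farthest |

- **Upright and in place:** the last top and scene pictures show all five parts upright, one to a compartment. The network locations are within about 12 mm of the compartment centres from the top camera and within about 17 mm from the scene camera, against the 23 mm allowed. These are biased because the networks report the visible surface, not the axis. The gripper's position at each release was within about 3 mm of the centre.
- **Middle-length objective:** I never touched it. The scene camera finds it within about 1 mm of its first reading in x and y, and standing. In the last top view the network did not report it.
- **Forces:** the highest wrist reading I saw was about 12 N, while setting the bottle down. The gripper ended open and clear of everything.

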